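# Put the spray can away in the latched aerosol cage

## Task

Put the spray can that was left out on the bench away in the barred aerosol cage: lift the gate's latch bar over its catch, swing the gate wide open and stand the can upright on the cage floor. Then swing the gate shut so that the latch bar drops back behind its catch. Do not knock over the other things on the bench and in the cage or push them out of place.

Things in the scene. Friction and masses are not known exactly. Their poses are not given: they have to be found in the camera images.
- cage: welded steel cage for spray cans, fixed on the bench, 340 mm wide, 190 deep, 340 high: 20 mm square tube, 6 mm bars about 40 mm apart at back, sides and roof; the roof makes the tool lean to put a can in. Origin on the bench in mid-opening, in the plane of the front posts' faces; x points into the cage, y to the left post (seen from the robot), z up
- cage_floor (a point): on the floor sheet in the middle of the cage, 95 mm behind the front plane, 13 mm above the bench; axes as the cage. Clear floor: 75 mm either way in x, 150 either way in y. The front opening is 300 wide, from a sill 20 mm above the bench to a cross-tube whose underside is at 320 mm; both are 20 mm deep. The gate fills it
- gate_hinge (a point): on the gate's vertical hinge line (cage x 0, y -150), 170 mm above the bench; turns with the gate: y points from the hinge to the gate's free edge, -x out of its outer face (the plane x = 0; inner face x = 16 mm). Barred frame of 16 mm square tube, 26 to 314 mm above the bench, 4 to 296 mm from the hinge line, 1.1 kg
- gate_edge (a point): top corner of the gate at its free edge, in the middle of the tube: 288 mm from the hinge line, 306 mm above the bench, 8 mm behind the outer face; axes as gate_hinge
- gate (a joint): opening angle of the gate, rad: 0 shut, swings outward towards the robot up to 1.75 (seen from above the free edge goes counter-clockwise about the right post), and stays where it is left (hinge friction about 0.12 N m). With the bar behind its catch it opens no more than about 0.03
- latch_bar (a joint): angle of the latch bar, rad: 0 level, resting on its stop by its own weight; grows as the nose is lifted, up to 0.7. A steel flat 25 mm high, 8 thick, 0.32 kg, 8 mm in front of the gate's outer face, mid-height 190 mm above the bench; pivots on the gate 80 mm from the gate hinge line, its nose ends 325 mm from that line, across the left post
- catch_lip (a point): top of the catch on the left post, 310 mm from the hinge line, 26 mm in front of the post; axes as the cage. The lip stands 18 mm up in front of the bar, which clears it at about 0.09 rad: then the gate can be pulled. Its front is a ramp (18 mm wide, out to 60 mm): push the gate shut and the bar rides up it (2 to 4 N) and drops behind the lip in the last 10 mm
- latch_handle (a point): grip point of the bar's handle: a level round rod, 12 mm thick, square to the gate, 220 mm from the gate hinge line (140 from the bar's pivot), 190 mm above the bench with the bar down. The point is 30 mm in front of the bar, 46 in front of the gate's face; a 24 mm ball ends the rod 38 mm further out. x points along the rod to the bar. 13 mm of lift clears the catch
- can_center (a point): middle of the spray can to be put away, 71 mm above its base, z along its axis. It stands upright on the bench, 53 mm across and 142 mm tall (straight body to 105 mm, cap 42 mm across above), about 0.22 kg (varies)
- tall_a: a bigger spray can, 65 mm across, 205 tall, already standing in the cage's rear left; leave it alone. Origin at its base
- tall_b: another such can, in the cage's rear right; leave it alone. Origin at its base
- jar: bystander: amber glass jar with steel lid, 72 mm across, 75 tall. Origin at its base
- pipe: bystander: rusty pipe offcut standing on end, 60 mm across, 62 tall. Origin at its base
- wrench: bystander: wrench lying flat, 200 mm long along its x. Origin under its middle
- hammer: bystander: hammer lying flat, 260 mm long along its x. Origin under its middle
- offcut: bystander: piece of I-beam, 160 mm long along its x, 60 wide, 60 tall. Origin under its middle
Things that resemble listed ones, but are neither listed nor needed, are in the scene too. What is shaped like the part that bears can_center but purple is not meant.

How it is judged:
On the way, in this order (a step that is already met when the one before it is completed fails the run):
1. the latch bar is lifted clear of its catch while the gate is still shut (value of joint latch_bar above 0.075 rad and value of joint gate below 0.1 rad), for 0.05 s.
2. the gate is swung wide open (value of joint gate above 0.9 rad), for 0.05 s.
3. the spray can stands upright on the cage floor (x of can_center in the frame of cage between 0.03 and 0.17 m and y of can_center in the frame of cage between -0.15 and 0.15 m and z of can_center in the frame of cage between 0.078 and 0.09 m and angle between can_center's own z axis and vertical below 0.1 rad), for 0.2 s.
At the end, for the whole second after the job is handed in: the spray can stands upright (within 0.1 rad) on the cage floor, inside the opening's posts and bars (its middle 78 to 90 mm above the bench, 30 to 170 mm behind the cage's front plane), the gate is shut (under 0.035 rad) and the latch bar has dropped level behind its catch (under 0.03 rad) (all of step 3 and value of joint gate below 0.035 rad and value of joint latch_bar below 0.03 rad); the robot touches nothing.
It fails at once if the spray can is knocked over (angle between can_center's own z axis and vertical above 0.7 rad).
It fails at once if a can in the cage is knocked over or shifted by more than 40 mm (angle between any of tall_a, tall_b's own z axis and vertical above 0.4 rad or distance of any of tall_a, tall_b from where it was at the start of the episode above 0.04 m).
It fails at once if a bystander on the bench is shifted by more than 50 mm (distance of any of jar, pipe, wrench, hammer, offcut from where it was at the start of the episode above 0.05 m).
It also fails if it takes over 72 s, if anything falls off the work surface, if the arm or the gripper's body presses on something with over 40 N, if the wrist force passes 120 N, or if a joint passes its speed limit or range.

## Robot

A 6-joint arm with a two-finger parallel gripper is mounted at the origin on the work surface. World frame = base frame: x ahead of the robot, y to its left, z up, the work surface at z = 0. Lengths are in m, angles in rad, forces in N, time in s.
With the tool pointing down it reaches from about 0.3 to 0.875 m from the base axis. Payload 6.4 kg.
Tool frame: the origin (TCP) lies midway between the tips of the shut fingers; the grasp point (between the pads) lies 19 mm behind it; z points along the fingers, y is the line along which they close (so a half turn about z gives the same grasp; the last joint's range is limited). The gripper opens to 85 mm and grips with 20 to 120 N. Pads are 22 mm wide; open, the fingers measure 114 mm over their backs; the gripper's body (76 mm by 85 mm) begins 54 mm behind the grasp point. The pads swing forward as they close: fully open they stand 13 mm farther back than shut.
Start: joints at [-1.512, 0.181, 1.607, -0, 1.354, -0.206], TCP at [0.151, -0.555, 0.231] pointing down, gripper open.
Joint ranges: [-2.99, 2.99], [-0.89, 2.07], [0.3, 2.58], [-1.14, 4.28], [0, 2.63], [-3.12, 3.12]. Speed limits (rad/s): [2.57, 2.57, 3.01, 3.14, 3.14, 3.14].

## Interface

Orientations are given as a unit quaternion [w, x, y, z].
In Python, from bench import status, camera, ctrl gives the robot as it stands. The module is installed in compiled form; this text tells all that it offers.
- The arm moves only by the shell command python3 -m handwheel 'ROWS'. ROWS is JSON, a list that holds one entry, the list of rows, each a list of 7 numbers: the opening, from -1 (shut) to 1 (fully open), then the shift along the tool's x, y, z in cm, then the turn, a rotation vector about the tool's x, y, z in degrees. A call has 1 to 10 rows; each row is the pose to reach, as a shift and turn from the pose commanded when the call began, along the tool's axes at that moment; what a row does not reach only later rows make up. A row lasts 1/8 s, in which the tool goes at most 62.5 mm and 10.7 degrees, less where a joint would pass 70% of its speed; a pose out of reach is approached as far as the arm can. A call with a gripper value outside its range is refused whole. The fingers move at their own pace and stop on an object; the grip force is fixed at half the most. Time passes only in rows, so rows that repeat a pose let the fingers close. It gives the time, the measured TCP pose, the force, the opening and the grip force at its end, in the units of the state.
- status.get_obs(): the state, without advancing time (a new reading comes with each control period).
- camera(name): name is "scene" or "top" or "wrist"; returns a dict with "frame" (480x640x3 uint8, blue, green, red), "depth" (480x640 float32, m along the optical axis (not along the pixel's ray), 0 where there is no reading), "fx", "fy", "cx", "cy" (pixels), "extrinsics" (4x4, takes a point from camera to world coordinates); the wrist camera has in their place "hand_eye" (4x4, takes a point from camera to tool coordinates, whose origin is the TCP and whose axes are the flange's). Camera axes: x right, y down, z forward; pixel columns grow to the right and rows downward; lengths in m; the calibration is good to about 2 mm. A picture is of the moment at which its call begins: read the wrist's pose just before it.
- ctrl.hand_in(): hands the job in; it is judged then, once.
The state is a dict: "time_s": time; "q": joint angles; "dq": joint speeds; "joint_efforts": joint torques, N m; "eef_pos": TCP position; "eef_rot": TCP orientation; "wrist_force": force on the tool from outside, world axes, zero at the start; "torque": the same for the moment, N m; "opening": opening from 0.0 (shut) to 1.0 (fully open); "grasp_force": force on a finger pad.
Only numpy, scipy, OpenCV 4.12 (cv2) and the standard library are available. Lean on these libraries where they do the work, as an engineer would, in place of code of your own. Each camera call takes 0.05 s, during which the arm holds its last target. There are 200 camera calls.

## Working session

There is one attempt and no reset: what is moved stays moved. The work goes in short steps, Python scripts to look and compute and a shell command to move; the robot and the scene stay as the last step left them, time stands still between calls to the robot, and variables do not carry over. Pictures are saved under pics/ and viewed, at most 10 in all, crops included, and the job is handed in when it is done.

```bash
mkdir -p pics; ls; python3 - <<'E'
from bench import status,camera
import numpy as np,cv2
for n in("scene","top"):
    c=camera(n); cv2.imwrite(f"pics/{n}0.png",c["frame"]); np.savez(f"{n}0.npz",**c)
    print(n,c["fx"],c["cx"],c["cy"],np.round(c["extrinsics"],3).tolist())
o=status.get_obs();print(o)
E
```

```text
pics
scene 450.07287651196765 314.6007375439948 239.22894001306878 [[-0.561, 0.679, -0.474, 1.244], [0.828, 0.466, -0.313, 0.405], [0.008, -0.568, -0.823, 1.387], [0.0, 0.0, 0.0, 1.0]]
top 525.3373949653271 330.32172648170206 243.1946933496585 [[-0.017, -0.982, 0.186, 0.318], [-1.0, 0.012, -0.026, -0.005], [0.024, -0.186, -0.982, 1.482], [0.0, 0.0, 0.0, 1.0]]
{'time_s': 0.1, 'q': array([-1.51229730e+00,  1.81496025e-01,  1.60789518e+00, -2.94473812e-06,
        1.35378661e+00, -2.06261671e-01]), 'dq': array([ 0.00113925, -0.00128438, -0.00115782, -0.00025501,  0.00063087,
        0.00035097]), 'joint_efforts': array([ 8.81779924e-04, -4.45878804e+01, -3.52236521e+01, -3.45095314e-04,
        4.18155076e-03,  2.14916963e-05]), 'eef_pos': array([ 0.15047313, -0.55445619,  0.23046397]), 'eef_rot': array([-7.90526086e-04,  9.91250157e-01,  1.31994311e-01,  5.70700947e-05]), 'wrist_force': array([-0.59751334,  0.48093876,  0.39259103]), 'torque': array([-0.03246601, -0.01157241,  0.01590545]), 'grasp_force': 0.0, 'opening': 0.9976336499463396}
```

View pics/scene0.png

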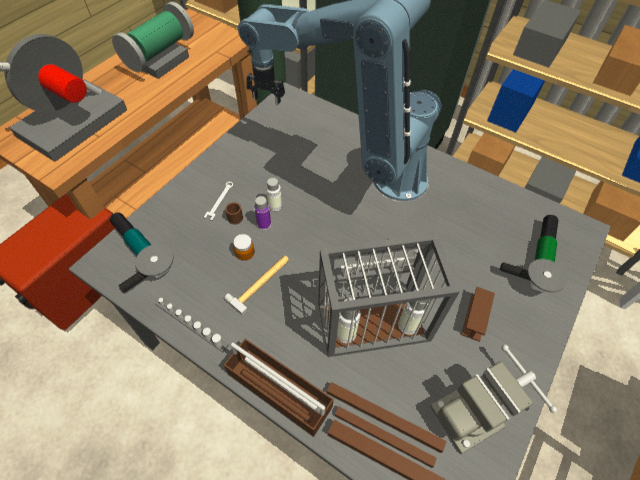

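View pics/top0.png

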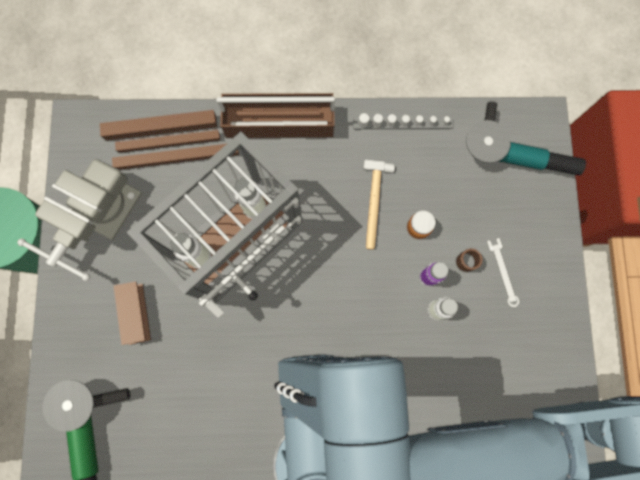

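The scene view shows the cage at (385,300), the white can at (274,194) and the purple can at (263,212). In the top view the white can is at (443,308), the purple one at (434,273), the cage roof corners at about (240,140), (298,195), (205,298) and (140,232), and the handle ball at (253,296). There are two candidate cans. The white or silver one fits, because the purple one is ruled out by the task. I'll confirm with an enlarged crop and measure both.

```bash
cat > h.py <<'E'
import numpy as np,cv2
from scipy.spatial.transform import Rotation as R
def cloud(c,E=None):
    E=c["extrinsics"] if E is None else E
    d=c["depth"];v,u=np.mgrid[:480,:640]
    P=np.stack([(u-c["cx"])/c["fx"]*d,(v-c["cy"])/c["fy"]*d,d],-1)@E[:3,:3].T+E[:3,3]
    P[d==0]=np.nan; return P
def circ(p):
    A=np.c_[2*p,np.ones(len(p))];s=np.linalg.lstsq(A,(p**2).sum(1),rcond=None)[0]
    return s[:2],np.sqrt(s[2]+s[:2]@s[:2])
E
python3 - <<'E'
from h import *
for n in("top","scene"):
    c=np.load(n+"0.npz");P=cloud(c);Z=P[...,2]
    inx=(P[...,0]>.3)&(P[...,0]<.95)&(P[...,1]>-.1)&(P[...,1]<.5)
    m=inx&(Z>.325)&(Z<.355)
    r=cv2.minAreaRect(P[m][:,:2].astype(np.float32)*1000);print(n,"roof",m.sum(),np.median(Z[m]),r);print(cv2.boxPoints(r).round())
    rois=dict(can=(425,295,465,325),purple=(418,258,452,290),jar=(403,205,440,242),pipe=(452,243,486,275),tallA=(170,225,205,260),tallB=(235,175,265,210),ball=(244,287,262,305)) if n=="top" else dict(can=(262,174,287,213),purple=(253,194,274,230))
    for k,(a,b,e,f) in rois.items():
        q=P[b:f,a:e].reshape(-1,3);q=q[q[:,2]>.03];zt=np.nanpercentile(q[:,2],97)
        t=q[q[:,2]>zt-.01];rr=cv2.minEnclosingCircle(t[:,:2].astype(np.float32));print(k,"ztop",zt.round(3),"encl",np.round(rr[0],4),round(rr[1],4),"mean",t.mean(0).round(3))
t=np.load("top0.npz")["frame"];s=np.load("scene0.npz")["frame"]
a=cv2.resize(t[245:335,395:525],None,fx=3,fy=3,interpolation=2);b=cv2.resize(s[160:270,195:325],None,fx=3,fy=3,interpolation=2)
d=cv2.resize(t[120:330,120:320],(390,410))
L=np.zeros((600,790,3),np.uint8);L[:270,:390]=a;L[270:600,:390]=b;L[:410,395:785]=d;cv2.imwrite("pics/crop1.png",L)
E
```

```text
top roof 5477 0.33761168603961145 ((612.3079223632812, 224.13421630859375), (193.23684692382812, 340.9812927246094), 43.39792251586914)
[[425. 282.]
 [659.  34.]
 [800. 167.]
 [565. 414.]]
can ztop 0.144 encl [ 0.4024 -0.3432] 0.0214 mean [ 0.403 -0.342  0.14 ]
purple ztop 0.145 encl [ 0.4968 -0.3232] 0.0209 mean [ 0.497 -0.323  0.141]
jar ztop 0.079 encl [ 0.6407 -0.3005] 0.0326 mean [ 0.64  -0.301  0.074]
pipe ztop 0.065 encl [ 0.539  -0.4312] 0.0311 mean [ 0.538 -0.433  0.06 ]
tallA ztop 0.333 encl [0.5412 0.2832] 0.0409 mean [0.543 0.281 0.331]
tallB ztop 0.333 encl [0.6552 0.1358] 0.0489 mean [0.656 0.144 0.331]
ball ztop 0.204 encl [0.4387 0.1609] 0.0203 mean [0.437 0.155 0.198]
scene roof 3738 0.3395524766286053 ((612.8993530273438, 225.3053436279297), (194.3429412841797, 342.3279113769531), 43.34954071044922)
[[425. 283.]
 [660.  34.]
 [801. 168.]
 [566. 416.]]
can ztop 0.145 encl [ 0.447  -0.3278] 0.0648 mean [ 0.431 -0.332  0.142]
purple ztop 0.145 encl [ 0.5    -0.3223] 0.0221 mean [ 0.5   -0.321  0.142]
```

View pics/crop1.png

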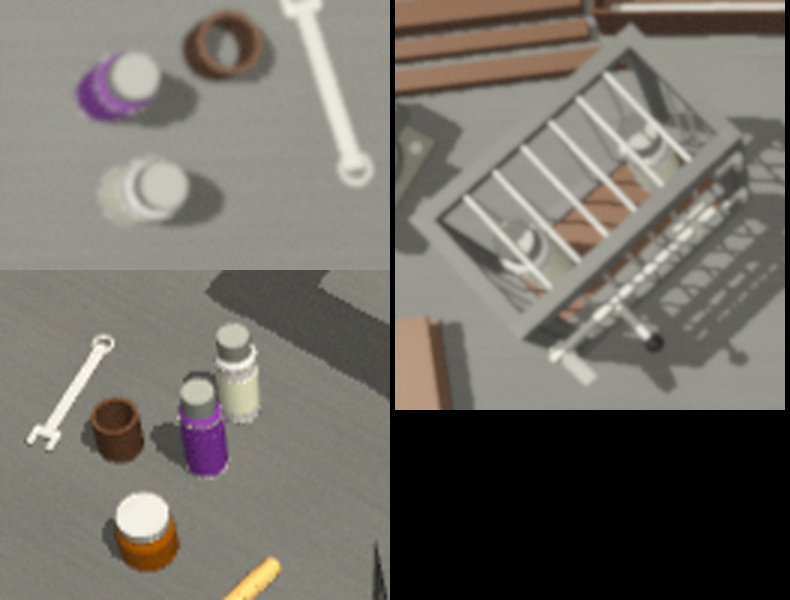

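The enlarged crop confirms it: the white can with the grey cap (top crop at about (150,190), scene crop at (237,375)) is the one, standing beside the purple decoy at (120,85). I'll set up the frames, locate the cans in the cage and plan the first move.

```bash
cat >> h.py <<'E'
th=np.radians(43.4);CX=np.array([np.cos(th),np.sin(th),0]);CY=np.array([-np.sin(th),np.cos(th),0]);CO=np.array([.5435,.1594,0])
C=np.c_[CX,CY,[0,0,1]]
def cage(p): return CO+C@np.array(p,float)
def tocage(P): return (P-CO)@C
def tool(az,lean,flip=1):   # tool z leans 'lean' deg from down toward azimuth az(deg); y level
    a,l=np.radians([az,lean]);z=np.array([np.sin(l)*np.cos(a),np.sin(l)*np.sin(a),-np.cos(l)])
    y=flip*np.array([-np.sin(a),np.cos(a),0]);return np.c_[np.cross(y,z),y,z]
def obs():
    from bench import status
    o=status.get_obs();w,x,y,z=o["eef_rot"];return o,np.array(o["eef_pos"]),R.from_quat([x,y,z,w]).as_matrix()
def rows(targets,start=None):
    o,p,M=obs()
    if start: p,M=start
    for t,T in targets: print(np.round(M.T@(t-p)*100,1),np.round(R.from_matrix(M.T@T).as_rotvec(degrees=True),1))
def fk(q,L):
    a,d,L1,e,L2,L3=L;Y=lambda t:R.from_euler('y',t).as_matrix();Z=lambda t:R.from_euler('z',t).as_matrix()
    M=Z(q[0]);p=M@[a,0,d];M=M@Y(q[1]);p=p+M@[0,0,L1];M=M@Y(q[2]);p=p+M@[e,0,L2];M=M@Z(q[3])@Y(q[4]);p=p+M@[0,0,L3];return p,M@Z(q[5]+np.pi/2)
def log():
    import json;o,p,M=obs();open("log.jsonl","a").write(json.dumps([list(o["q"]),list(p),M.tolist()])+"\n")
E
python3 - <<'E'
from h import *
for n in("top","scene"):
    P=cloud(np.load(n+"0.npz"));Q=tocage(P);k=(Q[...,0]>.03)&(Q[...,0]<.16)&(abs(Q[...,1])<.135)&(Q[...,2]>.195)&(Q[...,2]<.212)
    for s in(1,-1):
        m=k&(s*Q[...,1]>0);q=Q[m];print(n,s,len(q),np.median(q,0).round(3) if len(q) else "", np.percentile(q[:,:2],[5,95],axis=0).round(3).tolist() if len(q) else"")
o,p,M=obs();print(fk(o["q"],[0]*6)[1]-M)
log()
print(cage([-.046,.07,.19]))
rows([(np.array([.35,-.2,.4]),tool(0,0)),(np.array([.35,-.2,.4]),tool(0,0,-1))])
E
```

```text
top 1 52 [0.112 0.101 0.208] [[0.103, 0.083], [0.133, 0.131]]
top -1 44 [ 0.105 -0.097  0.207] [[0.099, -0.117], [0.141, -0.079]]
scene 1 39 [0.153 0.099 0.206] [[0.137, 0.082], [0.156, 0.121]]
scene -1 33 [ 0.147 -0.112  0.201] [[0.138, -0.124], [0.152, -0.086]]
[[ 0.00000000e+00 -3.33066907e-16 -2.36749097e-16]
 [-3.33066907e-16  0.00000000e+00  2.60859043e-16]
 [-1.78242837e-16 -2.36572914e-16  2.22044605e-16]]
[0.46198144 0.1786542  0.19      ]
[ 28.5 -29.  -16.9] [ 0.000e+00 -1.000e-01 -1.648e+02]
[ 28.5 -29.  -16.9] [-0.1 -0.  15.2]
```

```bash
python3 -m handwheel '[[[1,5,-5,-17,0,0,0],[1,12,-12,-17,0,0,5],[1,18,-18,-17,0,0,10],[1,24,-24,-17,0,0,15],[1,28.5,-29,-17,0,0,15],[1,28.5,-29,-17,0,0,15],[1,28.5,-29,-17,0,0,15],[1,28.5,-29,-17,0,0,15],[1,28.5,-29,-17,0,0,15],[1,28.5,-29,-17,0,0,15]]]'; python3 - <<'E'
from h import *
log();o,p,M=obs();print(p,M.round(2).tolist(),o["q"].round(3))
rows([(np.array([.38,.05,.33]),tool(20,30,-1)),(np.array([.38,.05,.33]),tool(0,30,-1))])
E
```

```text
time_s: 1.35
eef_pos: [0.3494, -0.2009, 0.4008]
eef_rot: [-0.0, 1.0, 0.002, -0.0]
wrist_force: [0.7, -0.3, -0.6]
opening: 1.001
grasp_force: 0.0
[ 0.34935807 -0.20086154  0.40079956] [[1.0, 0.0, -0.0], [0.0, -1.0, 0.0], [-0.0, -0.0, -1.0]] [-0.818 -0.315  1.741 -0.     1.716  0.75 ]
[  3.1 -25.1   7.1] [  5.2  29.7 -19.4]
[  3.1 -25.1   7.1] [-0.1 30.   0.2]
```

```bash
python3 -m handwheel '[[[1,1,-5,2,0,8,0],[1,2,-11,4,2,15,-6],[1,3,-17,7,4,22,-14],[1,3,-22,7,5,30,-19],[1,3,-25,7,5,30,-19],[1,3,-25,7,5,30,-19],[1,3,-25,7,5,30,-19]]]'; cat >> h.py <<'E'
from scipy.optimize import least_squares
LO=np.array([-2.99,-.89,.3,-1.14,0,-3.12]);HI=np.array([2.99,2.07,2.58,4.28,2.63,3.12])
def fit():
    import json;D=[json.loads(l) for l in open("log.jsonl")]
    f=lambda L:np.concatenate([fk(q,L)[0]-np.array(p) for q,p,_ in D])
    s=least_squares(f,[0.05,.35,.4,.0,.4,.25]);return s.x,abs(s.fun).max()
def ik(p,M,q0,L):
    def f(q):
        a,B=fk(q,L);return np.r_[(a-p)*10,R.from_matrix(B.T@M).as_rotvec()*2, ]
    s=least_squares(f,np.clip(q0,LO+.01,HI-.01),bounds=(LO,HI));return s.x,abs(s.fun).max()
E
python3 - <<'E'
from h import *
log();L,e=fit();print(L.round(4),e)
o,p,M=obs();print(p,o["q"].round(3))
def tgt(phi,off,lean,z,fl=-1):   # handle grasp at gate angle phi deg
    a=np.radians(43.4+phi);x=np.array([np.cos(a),np.sin(a),0]);y=np.array([-np.sin(a),np.cos(a),0])
    H=cage([0,-.15,0])+.22*y-(.046+off)*x+np.array([0,0,z]);T=tool(43.4+phi,lean,fl);return H+.019*T[:,2],T
for fl in(-1,1):
  for lean in(45,55):
    q=o["q"]
    for phi in range(0,91,15):
        q,e=ik(*tgt(phi,-.004,lean,.21,fl),q,L);print(fl,lean,phi,q.round(2),round(e,3))
    q=o["q"]
    for x in(-.2,0,.07):
        T=tool(43.4,lean,fl);q,e=ik(cage([x,0,.105])+.019*T[:,2],T,q,L);print("place",q.round(2),round(e,3))
E
```

```text
time_s: 2.22
eef_pos: [0.3791, 0.0484, 0.3312]
eef_rot: [-0.043, 0.951, 0.164, 0.257]
wrist_force: [0.0, -0.3, -1.1]
opening: 1.001
grasp_force: 0.0
[-0.0298  0.6702  0.6395  0.3411  0.5653  0.6136] 0.11758658193860602
[0.37911184 0.04844597 0.33120644] [-0.564 -0.842  2.245  0.411  1.405  0.666]
-1 45 0 [-0.59  0.26  2.25  1.17  0.85 -0.7 ] 0.0
-1 45 15 [-0.81  0.33  2.06  0.84  1.17 -0.77] 0.0
-1 45 30 [-0.83  0.42  1.84  0.66  1.4  -0.83] 0.0
-1 45 45 [-0.78  0.52  1.62  0.55  1.59 -0.91] 0.0
-1 45 60 [-0.7   0.63  1.4   0.45  1.77 -0.99] 0.0
-1 45 75 [-0.6   0.74  1.18  0.35  1.93 -1.09] 0.0
-1 45 90 [-0.5   0.84  0.97  0.25  2.08 -1.22] 0.0
place [-1.24  0.64  2.06  0.85  1.03 -1.1 ] 0.0
place [-0.5   0.65  2.08  1.45  0.74 -0.97] 0.0
place [-0.27  0.64  2.04  1.58  0.65 -0.88] 0.0
-1 55 0 [-0.94  0.61  2.21  1.24  1.03 -1.2 ] 0.0
-1 55 15 [-1.    0.56  2.    0.88  1.28 -1.03] 0.0
-1 55 30 [-0.94  0.61  1.76  0.71  1.51 -0.98] 0.0
-1 55 45 [-0.85  0.69  1.52  0.6   1.71 -0.99] 0.0
-1 55 60 [-0.75  0.79  1.28  0.5   1.9  -1.03] 0.0
-1 55 75 [-0.64  0.89  1.04  0.41  2.08 -1.1 ] 0
[... 483 characters left out ...]
93  2.05] 0.0
1 45 90 [-0.5   0.84  0.97  0.25  2.08  1.92] 0.0
place [-1.24  0.64  2.06  0.85  1.03  2.04] 0.0
place [-0.5   0.65  2.08  1.45  0.74  2.17] 0.0
place [-0.27  0.64  2.04  1.58  0.65  2.26] 0.0
1 55 0 [-0.94  0.61  2.21  1.24  1.03  1.94] 0.0
1 55 15 [-1.    0.56  2.    0.88  1.28  2.11] 0.0
1 55 30 [-0.94  0.61  1.76  0.71  1.51  2.16] 0.0
1 55 45 [-0.85  0.69  1.52  0.6   1.71  2.15] 0.0
1 55 60 [-0.75  0.79  1.28  0.5   1.9   2.11] 0.0
1 55 75 [-0.64  0.89  1.04  0.41  2.08  2.04] 0.0
1 55 90 [-0.52  1.    0.8   0.31  2.25  1.94] 0.0
place [-1.43  0.85  1.95  0.81  1.18  1.87] 0.0
place [-0.75  0.89  2.03  1.48  0.96  1.84] 0.0
place [-0.49  0.88  2.01  1.72  0.9   1.87] 0.0
```

```bash
sed -i 's/a,d,L1,e,L2,L3=L;/a,d,L1,e,L2,L3,b=L;/; s/p=M@\[a,0,d\]/p=M@[a,b,d]/; s/\[0.05,.35,.4,.0,.4,.25\]/[0.05,.35,.4,.0,.4,.25,.12]/' h.py
cat >> h.py <<'E'
def tgt(phi,off,lean,z,fl=-1):   # handle grasp at gate angle phi deg
    a=np.radians(43.4+phi);x=np.array([np.cos(a),np.sin(a),0]);y=np.array([-np.sin(a),np.cos(a),0])
    H=cage([0,-.15,0])+.22*y-(.046+off)*x+np.array([0,0,z]);T=tool(43.4+phi,lean,fl);return H+.019*T[:,2],T
E
python3 - <<'E'
from h import *
L,e=fit();print(L.round(4),e)
o,p,M=obs();print(abs(fk(o["q"],L)[1]-M).max())
for fl in(-1,):
  for lean in(35,45,55):
    q=o["q"]
    for phi in range(0,91,15):
        q,e=ik(*tgt(phi,-.004,lean,.21,fl),q,L);print(fl,lean,phi,q.round(2),round(e,3))
    q=o["q"]
    for x in(-.2,0,.07):
        T=tool(43.4,lean,fl);q,e=ik(cage([x,0,.105])+.019*T[:,2],T,q,L);print("place",q.round(2),round(e,3))
E
```

```text
[-0.      0.3134  0.4382  0.0855  0.5145  0.3189  0.1178] 1.464090959579778e-09
5.551115123125783e-16
-1 35 0 [-0.16 -0.26  2.24  0.64  0.88  0.3 ] 0.0
-1 35 15 [-0.39 -0.26  2.24  0.67  1.15 -0.12] 0.0
-1 35 30 [-0.55 -0.15  2.15  0.6   1.36 -0.45] 0.0
-1 35 45 [-0.62  0.01  2.    0.5   1.51 -0.72] 0.0
-1 35 60 [-0.63  0.18  1.81  0.38  1.63 -0.94] 0.0
-1 35 75 [-0.61  0.34  1.61  0.27  1.74 -1.13] 0.0
-1 35 90 [-0.56  0.5   1.39  0.15  1.85 -1.32] 0.0
place [-0.76 -0.18  2.44  0.75  0.99 -0.41] 0.0
place [-0.19  0.15  2.12  0.85  0.67 -0.  ] 0.0
place [-0.06  0.26  1.98  0.81  0.62  0.14] 0.0
-1 45 0 [-0.27 -0.3   2.34  0.92  0.87  0.  ] 0.0
-1 45 15 [-0.52 -0.25  2.3   0.86  1.21 -0.34] 0.0
-1 45 30 [-0.65 -0.09  2.17  0.73  1.44 -0.61] 0.0
-1 45 45 [-0.7   0.1   1.99  0.59  1.6  -0.82] 0.0
-1 45 60 [-0.68  0.28  1.77  0.45  1.74 -0.99] 0.0
-1 45 75 [-0.64  0.45  1.54  0.32  1.88 -1.15] 0.0
-1 45 90 [-0.57  0.61  1.29  0.19  2.   -1.32] 0.0
place [-0.91 -0.1   2.49  0.92  1.09 -0.69] 0.0
place [-0.27  0.17  2.2   1.2   0.71 -0.4 ] 0.0
place [-0.13  0.27  2.07  1.22  0.62 -0.29] 0.0
-1 55 0 [-0.38 -0.29  2.43  1.19  0.93 -0.31] 0.0
-1 55 15 [-0.63 -0.18  2.36  1.01  1.3  -0.55] 0.0
-1 55 30 [-0.74  0.01  2.19  0.83  1.52 -0.75] 0.0
-1 55 45 [-0.75  0.2   1.97  0.67  1.7  -0.9 ] 0.0
-1 55 60 [-0.72  0.38  1.73  0.52  1.85 -1.03] 0.0
-1 55 75 [-0.66  0.55  1.47  0.37  2.   -1.16] 0.0
-1 55 90 [-0.58  0.72  1.21  0.23  2.15 -1.31] 0.0
place [-1.05  0.04  2.5   1.03  1.19 -0.95] 0.0
place [-0.35  0.24  2.26  1.49  0.83 -0.75] 0.0
place [-0.19  0.32  2.13  1.58  0.73 -0.68] 0.0
```

```bash
python3 - <<'E'
from h import *
a,T=tgt(0,-.002,45,.19)
rows([(a-.1*T[:,2],T),(a,T)])
b,_=tgt(0,-.002,45,.21);rows([(b,T)],(a,T))
E
```

```text
[ 1.9 -7.3 10.8] [ 14.7  14.6 -18.9]
[  4.  -10.2  20.2] [ 14.7  14.6 -18.9]
[ 1.4  0.  -1.4] [0. 0. 0.]
```

```bash
python3 -m handwheel '[[[1,1,-3,4,5,5,-6],[1,1.5,-6,8,10,10,-13],[1,1.9,-7.3,10.8,14.7,14.6,-18.9],[1,1.9,-7.3,10.8,14.7,14.6,-18.9],[1,1.9,-7.3,10.8,14.7,14.6,-18.9]]]'; python3 - <<'E'
from h import *
from bench import camera
o,p,M=obs();c=camera("wrist");cv2.imwrite("pics/w1.png",c["frame"])
H=np.eye(4);H[:3,:3]=M;H[:3,3]=p;E=H@c["hand_eye"]
P=cloud(c,E);Q=tocage(P)
m=(Q[...,0]<-.026)&(Q[...,0]>-.1)&(abs(Q[...,1]-.07)<.03)&(abs(Q[...,2]-.19)<.03)
q=Q[m];print(len(q));
for a,b in((-.1,-.074),(-.066,-.05),(-.05,-.03)):
    s=q[(q[:,0]>a)&(q[:,0]<b)];print(len(s),s.min(0).round(3),s.max(0).round(3)) if len(s) else 0
print(p);a,T=tgt(0,-.002,45,.19);rows([(a,T)])
E
```

```text
time_s: 2.85
eef_pos: [0.422, 0.1403, 0.2483]
eef_rot: [-0.141, 0.859, 0.34, 0.355]
wrist_force: [-0.3, 0.8, 0.4]
opening: 0.999
grasp_force: 0.0
2394
1190 [-0.096  0.059  0.187] [-0.074  0.082  0.203]
418 [-0.066  0.065  0.189] [-0.05   0.077  0.198]
475 [-0.05   0.065  0.19 ] [-0.03   0.077  0.198]
[0.42197239 0.14025676 0.24830216]
[-0.1 -0.1 10.1] [ 0.2 -0.  -0. ]
```

View pics/w1.png

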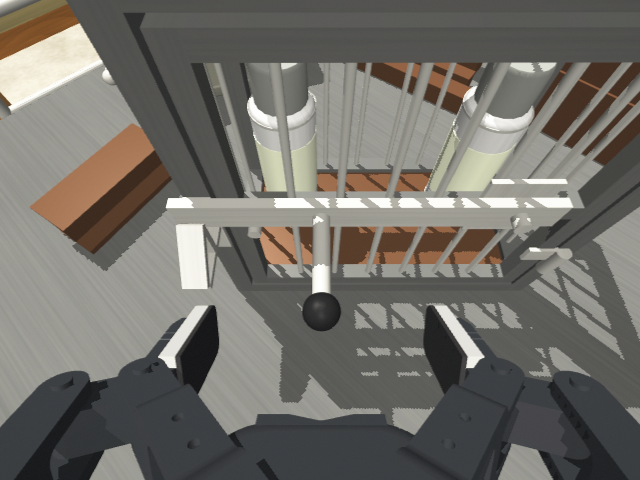

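The wrist view shows the handle rod at (320,250) with its ball at (321,311), the level bar from (168,204) to (575,197), and the catch at (192,255). This agrees with the computed pose to about 1 mm, so I'll grip and lift.

```bash
python3 -m handwheel '[[[1,0,0,5,0,0,0],[1,0,0,10,0,0,0],[1,0,0,10,0,0,0],[-1,0,0,10,0,0,0],[-1,0,0,10,0,0,0],[-1,0,0,10,0,0,0],[-1,0,0,10,0,0,0],[-1,0,0,10,0,0,0],[-1,0,0,10,0,0,0],[-1,0,0,10,0,0,0]]]'
```

```text
time_s: 4.15
eef_pos: [0.4741, 0.1891, 0.1782]
eef_rot: [-0.14, 0.858, 0.342, 0.357]
wrist_force: [-6.3, -8.6, 7.9]
opening: 0.125
grasp_force: 58.6
```

```bash
python3 -m handwheel '[[[-1,0.4,0,-0.4,0,0,0],[-1,0.8,0,-0.8,0,0,0],[-1,1.2,0,-1.2,0,0,0],[-1,1.5,0,-1.5,0,0,0],[-1,1.5,0,-1.5,0,0,0],[-1,1.5,0,-1.5,0,0,0]]]'
python3 - <<'E'
from h import *
o,p,M=obs()
# arc targets keeping relative offset to the gate
hg=cage([0,-.15,0])
def rot(ph):
    Z=R.from_euler('z',ph,degrees=True).as_matrix();return hg+Z@(p-hg),Z@M
L,_=fit();q=o["q"]
for ph in(10,20,30,40,50,60,70,80,90):
    q,e=ik(*rot(ph),q,L);print(ph,q.round(2),round(e,3))
rows([rot(x) for x in(4,8,12,16,20,24,28,32,36,40)])
print();rows([rot(x) for x in(46,52,58,64,70,76,82,82)],rot(40))
E
```

```text
time_s: 4.9
eef_pos: [0.475, 0.1881, 0.1991]
eef_rot: [-0.138, 0.858, 0.341, 0.358]
wrist_force: [10.4, -5.4, -5.3]
opening: 0.122
grasp_force: 58.3
10 [-0.45 -0.29  2.33  0.89  1.11 -0.23] 0.0
20 [-0.58 -0.21  2.27  0.82  1.3  -0.44] 0.0
30 [-0.66 -0.09  2.17  0.73  1.44 -0.61] 0.0
40 [-0.69  0.03  2.05  0.64  1.56 -0.76] 0.0
50 [-0.7   0.16  1.92  0.55  1.65 -0.88] 0.0
60 [-0.69  0.28  1.77  0.46  1.75 -0.99] 0.0
70 [-0.66  0.39  1.61  0.37  1.84 -1.1 ] 0.0
80 [-0.62  0.51  1.45  0.28  1.92 -1.2 ] 0.0
90 [-0.57  0.61  1.28  0.2   2.01 -1.32] 0.0
[-1.1  0.3 -1.1] [ 2.8  0.  -2.8]
[-2.1  0.6 -2.1] [ 5.7  0.1 -5.6]
[-3.2  1.1 -3.2] [ 8.5  0.1 -8.5]
[-4.2  1.7 -4.2] [ 11.3   0.1 -11.3]
[-5.1  2.4 -5.1] [ 14.2   0.1 -14.1]
[-6.1  3.1 -6.1] [ 17.    0.2 -16.9]
[-7.  4. -7.] [ 19.8   0.2 -19.8]
[-7.8  5.  -7.8] [ 22.7   0.2 -22.6]
[-8.6  6.  -8.6] [ 25.5   0.2 -25.4]
[-9.4  7.1 -9.4] [ 28.3   0.3 -28.2]

[-1.6  0.4 -1.6] [ 4.2  0.  -4.2]
[-3.2  1.1 -3.2] [ 8.5  0.1 -8.5]
[-4.7  2.  -4.6] [ 12.7   0.1 -12.7]
[-6.1  3.1 -6.1] [ 17.    0.2 -16.9]
[-7.4  4.5 -7.4] [ 21.2   0.2 -21.2]
[-8.6  6.  -8.6] [ 25.5   0.2 -25.4]
[-9.8  7.7 -9.7] [ 29.7   0.3 -29.7]
[-9.8  7.7 -9.7] [ 29.7   0.3 -29.7]
```

```bash
python3 -m handwheel '[[[-1,-1.1,0.3,-1.1,2.8,0,-2.8],[-1,-2.1,0.6,-2.1,5.7,0.1,-5.6],[-1,-3.2,1.1,-3.2,8.5,0.1,-8.5],[-1,-4.2,1.7,-4.2,11.3,0.1,-11.3],[-1,-5.1,2.4,-5.1,14.2,0.1,-14.1],[-1,-6.1,3.1,-6.1,17,0.2,-16.9],[-1,-7,4,-7,19.8,0.2,-19.8],[-1,-7.8,5,-7.8,22.7,0.2,-22.6],[-1,-8.6,6,-8.6,25.5,0.2,-25.4],[-1,-9.4,7.1,-9.4,28.3,0.3,-28.2]]]'
python3 - <<'E'
from h import *
o,p,M=obs();print(tocage(p),np.degrees(np.arctan2(M[1,2],M[0,2]))-43.4)
E
```

```text
time_s: 6.15
eef_pos: [0.4256, 0.0464, 0.1978]
eef_rot: [-0.255, 0.689, 0.615, 0.288]
wrist_force: [8.4, 2.3, -4.9]
opening: 0.119
grasp_force: 59.8
[-0.16329372 -0.00114433  0.19783704] 39.820462387958834
```

```bash
python3 -m handwheel '[[[-1,-1.6,0.4,-1.6,4.2,0,-4.2],[-1,-3.2,1.1,-3.2,8.5,0.1,-8.5],[-1,-4.7,2,-4.6,12.7,0.1,-12.7],[-1,-6.1,3.1,-6.1,17,0.2,-16.9],[-1,-7.4,4.5,-7.4,21.2,0.2,-21.2],[-1,-8.6,6,-8.6,25.5,0.2,-25.4],[-1,-9.8,7.7,-9.7,29.7,0.3,-29.7],[-1,-9.8,7.7,-9.7,29.7,0.3,-29.7]]]'
python3 - <<'E'
from h import *
o,p,M=obs();print(p,tocage(p),np.degrees(np.arctan2(M[1,2],M[0,2]))-43.4)
E
```

```text
time_s: 7.15
eef_pos: [0.485, -0.1014, 0.1958]
eef_rot: [-0.343, 0.422, 0.82, 0.177]
wrist_force: [-9.6, -9.3, -1.6]
opening: 0.112
grasp_force: 60.8
[ 0.48499181 -0.10144804  0.19577323] [-0.221736   -0.14932533  0.19577323] 82.07044324662891
```

```bash
python3 -m handwheel '[[[-1,-0.7,0,0.7,0,0,0],[-1,-1.4,0,1.4,0,0,0],[1,-1.4,0,1.4,0,0,0],[1,-1.4,0,1.4,0,0,0],[1,-1.4,0,1.4,0,0,0],[1,-1.4,0,-3,0,0,0],[1,-1.4,0,-8,0,0,0],[1,-1.4,0,-13,0,0,0],[1,-1.4,0,-13,0,0,0]]]'
python3 - <<'E'
from h import *
L,_=fit();o,p,M=obs();print(p,o["q"].round(2))
can=np.array([.4024,-.343,.09])
for az in(-60,-40,-20,0,12):
  q=o["q"]
  for up,back in((.35,0),(0,.1),(0,0)):
    T=tool(az,55,-1);q,e=ik(can+[0,0,up]+(.019-back)*T[:,2],T,q,L);print(az,up,back,q.round(2),round(e,3))
E
```

```text
time_s: 8.28
eef_pos: [0.5464, -0.1841, 0.2804]
eef_rot: [-0.339, 0.422, 0.821, 0.179]
wrist_force: [0.1, 1.5, 0.6]
opening: 0.995
grasp_force: 0.0
[ 0.54639526 -0.18413624  0.28038757] [-0.65  0.65  1.07  0.26  2.17 -1.21]
-60 0.35 0 [-0.56 -0.41  2.17 -1.14  0.66 -3.12] 0.673
-60 0 0.1 [-0.62 -0.21  2.43 -1.14  0.43 -3.12] 0.338
-60 0 0 [-0.72  0.1   2.23 -1.14  0.34 -3.12] 0.467
-40 0.35 0 [-1.14 -0.64  2.15  0.52  0.79  0.92] 0.0
-40 0 0.1 [-1.25 -0.36  2.58  1.26  0.43 -0.04] 0.188
-40 0 0 [-1.14  0.15  2.45  2.34  0.51 -1.1 ] 0.0
-20 0.35 0 [-1.37 -0.55  2.1   0.88  1.14  0.35] 0.0
-20 0 0.1 [-1.67 -0.19  2.55  1.25  0.99 -0.61] 0.0
-20 0 0 [-1.37  0.2   2.38  1.65  0.78 -0.87] 0.0
0 0.35 0 [-1.46 -0.35  1.98  0.96  1.45  0.02] 0.0
0 0 0.1 [-1.7   0.08  2.29  1.04  1.22 -0.75] 0.0
0 0 0 [-1.46  0.3   2.22  1.27  1.02 -0.83] 0.0
12 0.35 0 [-1.46 -0.22  1.88  0.95  1.6  -0.13] 0.0
12 0 0.1 [-1.66  0.22  2.13  0.94  1.34 -0.79] 0.0
12 0 0 [-1.46  0.38  2.1   1.1   1.16 -0.84] 0.0
```

```bash
python3 - <<'E'
from h import *
L,_=fit();o,p,M=obs()
can=np.array([.4024,-.343,.09]);T=tool(10,55,-1)
a=(can+[-.05,0,.3],T);b=(can-.101*T[:,2],T)
q=o["q"]
for t in(a,b):
    q,e=ik(*t,q,L);print(q.round(2),e)
rows([(p+[0,-.03,.1],M),a,b])
E
```

```text
[-1.63 -0.26  1.99  0.93  1.67 -0.26] 5.774086039753389e-14
[-1.71  0.17  2.16  0.92  1.36 -0.78] 1.85777288010876e-11
[ 5.4 -1.6 -8.8] [0. 0. 0.]
[  6.7 -24.9  -9.1] [-88.3   5.8  74.4]
[-10.  -28.5   8.4] [-88.3   5.8  74.4]
```

```bash
python3 -m handwheel '[[[1,3,-1,-5,0,0,0],[1,5.4,-1.6,-8.8,-7,0.5,6],[1,6,-7,-9,-15,1,12.6],[1,6,-13,-9,-23,1.5,19.4],[1,6.5,-19,-9,-31,2,26],[1,6.7,-24.9,-9.1,-39,2.6,33],[1,6.7,-24.9,-9.1,-47,3.1,39.6],[1,6.7,-24.9,-9.1,-55,3.6,46.3],[1,6.7,-24.9,-9.1,-63,4.1,53],[1,6.7,-24.9,-9.1,-71,4.7,59.8]]]'
python3 - <<'E'
from h import *
o,p,M=obs()
can=np.array([.4024,-.343,.09]);T=tool(10,55,-1)
a=(can+[-.05,0,.3],T);b=(can-.101*T[:,2],T)
rows([a,b])
E
```

```text
time_s: 9.52
eef_pos: [0.3515, -0.3405, 0.3865]
eef_rot: [-0.116, 0.856, 0.253, 0.435]
wrist_force: [-0.5, 0.9, 0.1]
opening: 1.002
grasp_force: 0.0
[ 0.2  0.3 -0.2] [-17.3   1.2  14. ]
[-21.2  -0.7  11.4] [-17.3   1.2  14. ]
```

```bash
python3 -m handwheel '[[[1,0.2,0.3,-0.2,-8.7,0.6,7],[1,0.2,0.3,-0.2,-17.3,1.2,14],[1,-4,0,2.5,-17.3,1.2,14],[1,-9,0,5,-17.3,1.2,14],[1,-14,-0.3,8,-17.3,1.2,14],[1,-18,-0.5,10,-17.3,1.2,14],[1,-21.2,-0.7,11.4,-17.3,1.2,14],[1,-21.2,-0.7,11.4,-17.3,1.2,14],[1,-21.2,-0.7,11.4,-17.3,1.2,14]]]'
python3 - <<'E'
from h import *
from bench import camera
o,p,M=obs();c=camera("wrist");cv2.imwrite("pics/w2.png",c["frame"])
H=np.eye(4);H[:3,:3]=M;H[:3,3]=p;P=cloud(c,H@c["hand_eye"])
d=np.hypot(P[...,0]-.4024,P[...,1]+.343);m=(d<.045)
for lo,hi in((.03,.05),(.05,.07),(.07,.095),(.115,.138)):
    q=P[m&(P[...,2]>lo)&(P[...,2]<hi)][:,:2]
    if len(q)>20: print(lo,len(q),*circ(q))
T=tool(10,55,-1);can=np.array([.4024,-.343,.09]);rows([(can+.019*T[:,2],T)]);print(p)
E
```

```text
time_s: 10.65
eef_pos: [0.3218, -0.3587, 0.1502]
eef_rot: [-0.041, 0.884, 0.081, 0.459]
wrist_force: [0.1, -0.8, 0.1]
opening: 1.001
grasp_force: 0.0
0.03 694 [ 0.40217884 -0.34210298] 0.026750897639162986
0.05 819 [ 0.40221677 -0.34209418] 0.026776411482477242
0.07 1339 [ 0.40210451 -0.34210621] 0.026372018456311954
0.115 1511 [ 0.40211097 -0.34213038] 0.020772601787558534
[-0.2 -0.2 12.1] [-0.2  0.1  0.4]
[ 0.32181388 -0.3587151   0.15024234]
```

View pics/w2.png

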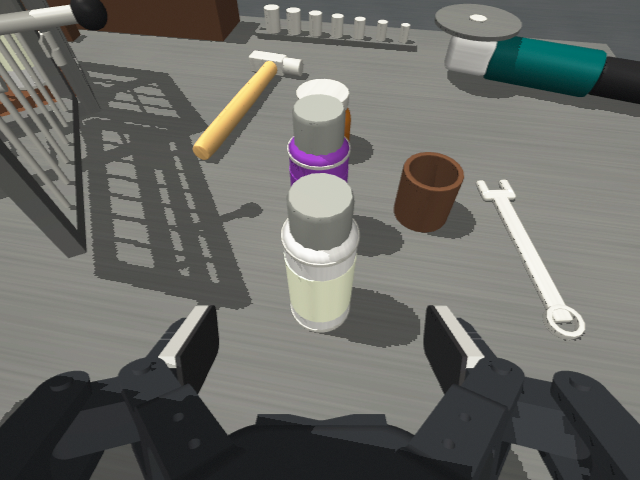

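The wrist view shows the white can centred between the fingers at (320,255), with the purple one behind it at (318,150). I'll advance and grip.

```bash
python3 -m handwheel '[[[1,-0.2,-0.3,5,0,0,0],[1,-0.2,-0.3,9,0,0,0],[1,-0.2,-0.3,12.1,0,0,0],[1,-0.2,-0.3,12.1,0,0,0],[-1,-0.2,-0.3,12.1,0,0,0],[-1,-0.2,-0.3,12.1,0,0,0],[-1,-0.2,-0.3,12.1,0,0,0],[-1,-0.2,-0.3,12.1,0,0,0],[-1,-0.2,-0.3,12.1,0,0,0]]]'
python3 - <<'E'
from h import *
L,_=fit();o,p,M=obs();print(p,o["q"].round(2))
TP=tool(43.4,55,-1)
g=cage([.07,0,.106])+.019*TP[:,2]; pre=cage([-.13,.02,.14])+.019*TP[:,2]
q=o["q"]
via=np.array([.32,-.2,.52])
for n,t in (("lift",(p+[-.03,0.05,.32],M)),("via",(via,tool(20,55,-1))),("mid",(np.array([.34,.0,.5]),tool(43.4,55,-1))),("up",(pre+[0,0,.3],TP)),("pre",(pre,TP)),("in",(g,TP))):
    q,e=ik(*t,q,L);print(n,t[0].round(3),q.round(2),round(e,3))
rows([(p+[0,0,.2],M),(p+[-.03,.05,.35],M)])
E
```

```text
time_s: 11.82
eef_pos: [0.4169, -0.3401, 0.0797]
eef_rot: [-0.039, 0.883, 0.081, 0.46]
wrist_force: [-2.6, -0.5, 7.4]
opening: 0.603
grasp_force: 61.5
[ 0.41693699 -0.34011365  0.079681  ] [-1.46  0.36  2.12  1.12  1.14 -0.84]
lift [ 0.387 -0.29   0.4  ] [-1.54 -0.38  2.05  0.95  1.63 -0.17] 0.0
via [ 0.32 -0.2   0.52] [-1.72 -0.6   1.95  0.99  2.1  -0.11] 0.0
mid [0.34 0.   0.5 ] [-1.4  -0.8   2.08  1.02  2.21 -0.09] 0.0
up [0.447 0.095 0.429] [-0.77 -0.68  2.17  0.96  1.58  0.1 ] 0.0
pre [0.447 0.095 0.129] [-0.77 -0.09  2.49  1.16  1.11 -0.72] 0.0
in [0.606 0.218 0.095] [-0.19  0.32  2.13  1.57  0.73 -0.68] 0.0
[ 16.4   0.1 -11.5] [0. 0. 0.]
[ 27.5  -5.3 -21.8] [0. 0. 0.]
```

```bash
python3 -m handwheel '[[[-1,3,0,-2,0,0,0],[-1,7,0,-5,0,0,0],[-1,11,0,-8,0,0,0],[-1,16.4,0,-11.5,0,0,0],[-1,20,-1.5,-15,0,0,0],[-1,24,-3.5,-19,0,0,0],[-1,27.5,-5.3,-21.8,0,0,0],[-1,27.5,-5.3,-21.8,0,0,0]]]'
python3 - <<'E'
from h import *
L,_=fit();o,p,M=obs();print(p,o["q"].round(2))
TP=tool(43.4,55,-1)
pre=cage([-.13,.02,.14])+.019*TP[:,2]
rows([(np.array([.36,-.2,.5]),tool(20,55,-1)),(np.array([.35,-.1,.5]),tool(30,55,-1)),(np.array([.36,0,.5]),TP),(pre+[0,0,.3],TP)])
E
```

```text
time_s: 12.82
eef_pos: [0.3869, -0.2895, 0.4318]
eef_rot: [-0.037, 0.884, 0.083, 0.459]
wrist_force: [0.7, 0.3, -2.0]
opening: 0.603
grasp_force: 63.5
[ 0.38691741 -0.28954896  0.43183182] [-1.53 -0.41  2.01  0.95  1.66 -0.12]
[ 5.1 -9.2 -4.8] [ 8.3  0.2 -5. ]
[  5.6 -19.2  -4.2] [ 16.4   0.3 -10.8]
[  7.3 -28.9  -2. ] [ 27.4   0.4 -18.5]
[  7.5 -36.8  10.4] [ 27.4   0.4 -18.5]
```

```bash
python3 -m handwheel '[[[-1,2.5,-4.5,-2.5,4,0.1,-2.5],[-1,5,-9,-5,8.3,0.2,-5],[-1,5.3,-14,-4.6,12.4,0.2,-8],[-1,5.6,-19.2,-4.2,16.4,0.3,-10.8],[-1,6.5,-24,-3,22,0.3,-14.5],[-1,7.3,-28.9,-2,27.4,0.4,-18.5],[-1,7.4,-33,4,27.4,0.4,-18.5],[-1,7.5,-36.8,10.4,27.4,0.4,-18.5],[-1,7.5,-36.8,10.4,27.4,0.4,-18.5],[-1,7.5,-36.8,10.4,27.4,0.4,-18.5]]]'
python3 - <<'E'
from h import *
L,_=fit();o,p,M=obs();print(p,o["q"].round(2))
from bench import camera
c=camera("scene");cv2.imwrite("pics/s2.png",c["frame"][:400])
TP=tool(43.4,55,-1)
pre=cage([-.13,.02,.14])+.019*TP[:,2];g=cage([.07,0,.114])+.019*TP[:,2]
rows([(pre,TP),(g,TP)])
E
```

```text
time_s: 14.08
eef_pos: [0.4463, 0.098, 0.4263]
eef_rot: [-0.177, 0.823, 0.327, 0.429]
wrist_force: [-0.2, 0.2, -1.3]
opening: 0.603
grasp_force: 63.6
[0.44630036 0.09800886 0.42629559] [-0.77 -0.68  2.17  0.96  1.58  0.09]
[-24.6   0.4  16.9] [-0.5 -0.3 -0.3]
[-15.3   2.5  34.8] [-0.5 -0.3 -0.3]
```

View pics/s2.png

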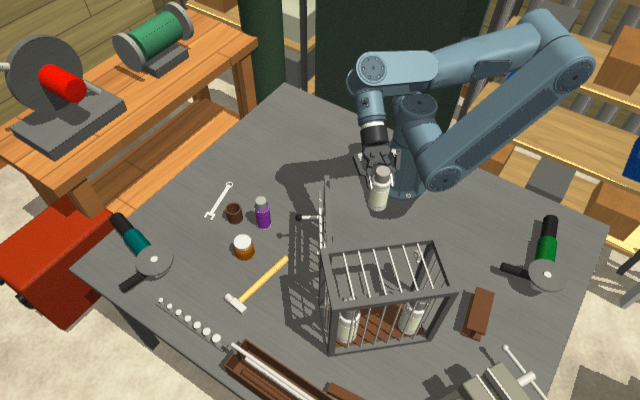

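The scene view shows the can held upright at (380,190), the gate wide open at (325,215) and the bystanders undisturbed. I'll go in now.

```bash
python3 -m handwheel '[[[-1,-5,0,3.5,0,0,0],[-1,-10,0.1,7,-0.5,-0.3,-0.3],[-1,-15,0.2,10.3,-0.5,-0.3,-0.3],[-1,-20,0.3,13.7,-0.5,-0.3,-0.3],[-1,-24.6,0.4,16.9,-0.5,-0.3,-0.3],[-1,-24.6,0.4,16.9,-0.5,-0.3,-0.3],[-1,-24.6,0.4,16.9,-0.5,-0.3,-0.3]]]'
python3 - <<'E'
from h import *
o,p,M=obs();print(tocage(p));TP=tool(43.4,55,-1)
a=cage([.07,0,0])+.019*TP[:,2]
b=a.copy();a[2]=.125;b[2]=.094
rows([(a,TP),(b,TP)])
E
```

```text
time_s: 15.0
eef_pos: [0.4496, 0.0919, 0.1327]
eef_rot: [-0.168, 0.824, 0.327, 0.432]
wrist_force: [0.5, -0.0, -1.3]
opening: 0.603
grasp_force: 63.9
[-0.11461166  0.01552962  0.13271434]
[10.8  1.4 16.9] [ 0.5 -0.2  0.1]
[ 8.3  1.4 18.7] [ 0.5 -0.2  0.1]
```

```bash
python3 -m handwheel '[[[-1,3,0.4,4.5,0,0,0],[-1,5.5,0.8,8.5,0.5,-0.2,0],[-1,8,1.1,12.5,0.5,-0.2,0],[-1,10.8,1.4,16.9,0.5,-0.2,0],[-1,10.8,1.4,16.9,0.5,-0.2,0],[-1,10,1.4,17.5,0.5,-0.2,0],[-1,9,1.4,18.2,0.5,-0.2,0],[-1,8.5,1.4,18.6,0.5,-0.2,0],[-1,8.5,1.4,18.6,0.5,-0.2,0],[-1,8.5,1.4,18.6,0.5,-0.2,0]]]'
python3 - <<'E'
from h import *
o,p,M=obs();print(tocage(p),M[:,2]@[0,0,-1])
E
```

```text
time_s: 16.25
eef_pos: [0.6048, 0.2207, 0.0946]
eef_rot: [-0.172, 0.824, 0.329, 0.428]
wrist_force: [0.3, 0.2, -1.6]
opening: 0.605
grasp_force: 64.2
[0.08668267 0.00244989 0.09460514] 0.5746384417728455
```

```bash
python3 -m handwheel '[[[-1,-0.1,0,0.1,0,0,0],[-1,-0.2,0,0.1,0,0,0],[-1,-0.2,0,0.1,0,0,0]]]'
python3 - <<'E'
from h import *
o,p,M=obs();print(tocage(p))
E
python3 -m handwheel '[[[0.5,0,0,0,0,0,0],[0.7,0,0,0,0,0,0],[0.7,0,0,0,0,0,0],[0.7,0,0,-1.5,0,0,0],[0.7,0,0,-4,0,0,0],[0.7,0,0,-8,0,0,0],[0.7,0,0,-13,0,0,0],[0.7,0,0,-18,0,0,0],[0.7,0,0,-18,0,0,0]]]'
python3 - <<'E'
from h import *
from bench import camera
o,p,M=obs();print(tocage(p));c=camera("wrist");cv2.imwrite("pics/w3.png",c["frame"])
H=np.eye(4);H[:3,:3]=M;H[:3,3]=p;Q=tocage(cloud(c,H@c["hand_eye"]))
m=(np.hypot(Q[...,0]-.07,Q[...,1])<.05)
for lo,hi in((.04,.07),(.07,.1),(.13,.15)):
    q=Q[m&(Q[...,2]>lo)&(Q[...,2]<hi)];print(lo,len(q),*circ(q[:,:2]))
print(np.percentile(Q[m][:,2],99))
E
```

```text
time_s: 16.62
eef_pos: [0.6048, 0.2211, 0.0926]
eef_rot: [-0.172, 0.824, 0.329, 0.428]
wrist_force: [-1.2, -0.3, 3.7]
opening: 0.602
grasp_force: 64.7
[0.08696834 0.00272032 0.0925559 ]
time_s: 17.75
eef_pos: [0.4985, 0.1166, 0.1976]
eef_rot: [-0.169, 0.824, 0.329, 0.429]
wrist_force: [0.2, 0.3, 0.0]
opening: 0.85
grasp_force: 0.0
[-6.20517203e-02 -1.86311274e-04  1.97619733e-01]
0.04 860 [0.07284089 0.00378791] 0.026730918886573383
0.07 1117 [0.0727458  0.00374126] 0.026551840110774605
0.13 893 [0.0728408  0.00372417] 0.020800914172462652
0.1550731642947063
```

View pics/w3.png

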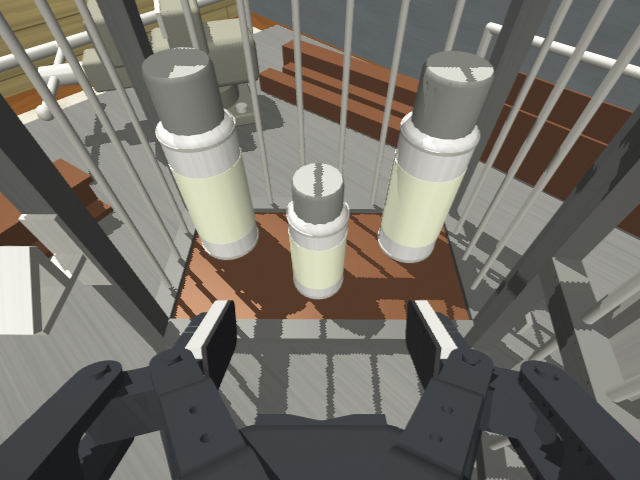

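The wrist view shows the can standing upright at (318,240) between the two tall cans at (207,160) and (435,160). It measures x 73 mm, y 4 mm, top 155 mm. Now I'll go back to the handle side to close the gate.

```bash
python3 - <<'E'
from h import *
L,_=fit();o,p,M=obs();q=o["q"];print(q.round(2))
a,T=tgt(82,-.002,45,.19);pre=a-.1*T[:,2]
t=[(p+[-.06,-.06,.1],M),(np.array([.42,.05,.45]),tool(60,50,-1)),(np.array([.45,-.08,.47]),tool(92,47,-1)),(pre+[.01,-.01,.17],T),(pre,T)]
for x in t:
    q,e=ik(*x,q,L);print(x[0].round(3),q.round(2),round(e,3))
rows(t)
E
```

```text
[-0.58 -0.19  2.37  1.14  1.07 -0.43]
[0.439 0.058 0.296] [-0.89 -0.55  2.36  0.96  1.49 -0.25] 0.0
[0.42 0.05 0.45] [-0.85 -0.48  1.98  0.86  1.87 -0.16] 0.0
[ 0.45 -0.08  0.47] [-0.81  0.06  1.47  0.63  2.19 -0.63] 0.0
[ 0.536 -0.17   0.417] [-0.64  0.54  0.95  0.32  2.38 -1.12] 0.0
[ 0.526 -0.16   0.247] [-0.64  0.61  1.19  0.25  2.09 -1.22] 0.0
[  3.3   0.3 -12.7] [0. 0. 0.]
[ 14.8  -0.4 -23. ] [ 13.2  -4.9 -10. ]
[ 12.5  11.1 -29.7] [ 37.8  -7.4 -30.5]
[  8.2  23.5 -26.6] [ 62.9  -8.1 -52.7]
[ -5.7  22.  -16.9] [ 62.9  -8.1 -52.7]
```

```bash
python3 -m handwheel '[[[0.7,2,0.2,-6,0,0,0],[1,3.3,0.3,-12.7,0,0,0],[1,9,0,-18,6,-2.5,-5],[1,14.8,-0.4,-23,13.2,-4.9,-10],[1,14,4,-25.5,21,-6,-17],[1,13,8,-28,29,-6.8,-23.5],[1,12.5,11.1,-29.7,37.8,-7.4,-30.5],[1,11,15,-29,46,-7.7,-38],[1,9.5,19.5,-28,54.5,-7.9,-45.5],[1,8.2,23.5,-26.6,62.9,-8.1,-52.7]]]'
python3 - <<'E'
from h import *
from bench import camera
o,p,M=obs();print(p)
for n in("wrist","top"):
    c=camera(n);E=c.get("extrinsics")
    if n=="wrist":
        H=np.eye(4);H[:3,:3]=M;H[:3,3]=p;E=H@c["hand_eye"];cv2.imwrite("pics/w4.png",c["frame"])
    P=cloud(c,E);hg=cage([0,-.15,0])
    r=np.hypot(P[...,0]-hg[0],P[...,1]-hg[1])
    m=(P[...,2]>.302)&(P[...,2]<.325)&(r>.03)&(r<.31)&(tocage(P)[...,0]<-.04)
    q=P[m];print(n,len(q))
    if len(q)>50:
        v=cv2.fitLine(q[:,:2].astype(np.float32),cv2.DIST_HUBER,0,.001,.001).ravel()
        d=v[:2]*np.sign(v[:2]@(q[:,:2].mean(0)-hg[:2]));print("phi",np.degrees(np.arctan2(-d[0],d[1]))-43.4)
a,T=tgt(82,-.002,45,.19);rows([(a-.1*T[:,2],T)])
E
```

```text
time_s: 19.05
eef_pos: [0.5391, -0.1689, 0.4112]
eef_rot: [-0.342, 0.431, 0.815, 0.181]
wrist_force: [1.0, 0.2, 0.9]
opening: 1.003
grasp_force: 0.0
[ 0.53910607 -0.16892661  0.4112182 ]
wrist 6666
phi 80.83119578996289
top 743
phi 81.3712393285046
[-10.2  -0.7  11.9] [ 0.6 -1.2 -1. ]
```

```bash
python3 - <<'E'
from h import *
a,T=tgt(81,-.002,45,.19);rows([(a-.09*T[:,2]+[.01,-.014,.02],T),(a,T)])
E
python3 -m handwheel '[[[1,-3,-0.5,2,0,0,0],[1,-7,-0.5,6,0,0,-1],[1,-10,-0.5,10,0,-1,-1],[1,-10,-0.5,10,0,-1,-1],[1,-10,-0.5,10,0,-1,-1]]]'
python3 - <<'E'
from h import *
from bench import camera
o,p,M=obs();print(p);c=camera("wrist")
H=np.eye(4);H[:3,:3]=M;H[:3,3]=p;P=cloud(c,H@c["hand_eye"])
hg=cage([0,-.15,0]);a=np.radians(43.4+81);G=np.c_[[np.cos(a),np.sin(a),0],[-np.sin(a),np.cos(a),0],[0,0,1]];Q=(P-hg)@G
m=(Q[...,0]<-.026)&(Q[...,0]>-.1)&(abs(Q[...,1]-.22)<.035)&(abs(Q[...,2]-.19)<.03);q=Q[m]
for u,b in((-.1,-.074),(-.066,-.05),(-.05,-.03)):
    s=q[(q[:,0]>u)&(q[:,0]<b)];print(len(s),s.min(0).round(3),s.max(0).round(3)) if len(s) else print(0)
t,T=tgt(81,-.002,45,.19);rows([(t,T)])
E
```

```text
[-9.7 -0.9 10.5] [-0.1 -1.2 -0.3]
[-10.1  -0.9  22.2] [-0.1 -1.2 -0.3]
time_s: 19.77
eef_pos: [0.5329, -0.1706, 0.2753]
eef_rot: [-0.33, 0.429, 0.821, 0.18]
wrist_force: [0.2, 0.9, 0.3]
opening: 1.002
grasp_force: 0.0
[ 0.53293072 -0.17062786  0.27528996]
943 [-0.098  0.208  0.186] [-0.074  0.232  0.203]
329 [-0.066  0.215  0.19 ] [-0.05   0.226  0.198]
359 [-0.05   0.215  0.19 ] [-0.03   0.226  0.198]
[-0.6 -0.2 13.3] [0.4 0.9 0.6]
```

Handle position confirmed (gate at about 81°). I'll grip, then lift 20 mm.

```bash
python3 -m handwheel '[[[1,-0.6,-0.2,5,0.4,0.9,0.6],[1,-0.6,-0.2,9,0.4,0.9,0.6],[1,-0.6,-0.2,13.1,0.4,0.9,0.6],[1,-0.6,-0.2,13.1,0.4,0.9,0.6],[-1,-0.6,-0.2,13.1,0.4,0.9,0.6],[-1,-0.6,-0.2,13.1,0.4,0.9,0.6],[-1,-0.6,-0.2,13.1,0.4,0.9,0.6],[-1,-0.6,-0.2,13.1,0.4,0.9,0.6],[-1,-0.6,-0.2,13.1,0.4,0.9,0.6],[-1,-0.6,-0.2,13.1,0.4,0.9,0.6]]]'
python3 -m handwheel '[[[-1,0.5,0,-0.5,0,0,0],[-1,1,0,-1,0,0,0],[-1,1.4,0,-1.4,0,0,0],[-1,1.4,0,-1.4,0,0,0]]]'
python3 - <<'E'
from h import *
o,p,M=obs();hg=cage([0,-.15,0]);print(p,np.degrees(np.arctan2(M[1,2],M[0,2]))-43.4)
def rot(ph):
    Z=R.from_euler('z',ph,degrees=True).as_matrix();return hg+Z@(p-hg),Z@M
rows([rot(-x) for x in(3,8,13,18,23,28,33,38,41,41)])
E
```

```text
time_s: 21.08
eef_pos: [0.4821, -0.0996, 0.1759]
eef_rot: [-0.34, 0.431, 0.817, 0.179]
wrist_force: [0.2, 0.7, 3.3]
opening: 0.125
grasp_force: 58.4
time_s: 21.58
eef_pos: [0.4828, -0.0986, 0.1956]
eef_rot: [-0.339, 0.43, 0.817, 0.18]
wrist_force: [4.3, 7.0, -4.5]
opening: 0.119
grasp_force: 58.4
[ 0.48276814 -0.09855729  0.19563436] 80.93228294371582
[ 0.8 -0.1  0.8] [-2.1 -0.   2.1]
[ 2.2 -0.2  2.2] [-5.7 -0.   5.6]
[ 3.5 -0.1  3.6] [-9.2 -0.   9.2]
[4.9 0.1 4.9] [-12.8  -0.   12.7]
[6.2 0.6 6.2] [-16.3  -0.   16.2]
[7.5 1.1 7.6] [-19.9  -0.   19.7]
[8.8 1.9 8.8] [-23.4  -0.   23.3]
[10.   2.8 10. ] [-26.9  -0.1  26.8]
[10.7  3.4 10.7] [-29.1  -0.1  28.9]
[10.7  3.4 10.7] [-29.1  -0.1  28.9]
```

```bash
python3 -m handwheel '[[[-1,0.8,-0.1,0.8,-2.1,0,2.1],[-1,2.2,-0.2,2.2,-5.7,0,5.6],[-1,3.5,-0.1,3.6,-9.2,0,9.2],[-1,4.9,0.1,4.9,-12.8,0,12.7],[-1,6.2,0.6,6.2,-16.3,0,16.2],[-1,7.5,1.1,7.6,-19.9,0,19.7],[-1,8.8,1.9,8.8,-23.4,0,23.3],[-1,10,2.8,10,-26.9,-0.1,26.8],[-1,10.7,3.4,10.7,-29.1,-0.1,28.9],[-1,10.7,3.4,10.7,-29.1,-0.1,28.9]]]'
python3 - <<'E'
from h import *
o,p,M=obs();hg=cage([0,-.15,0]);f=np.degrees(np.arctan2(M[1,2],M[0,2]))-43.4;print(p,f)
# target at phi 0, lifted 20mm: pose recorded when first gripped+lifted
def rot(ph):
    Z=R.from_euler('z',ph,degrees=True).as_matrix();return hg+Z@(p-hg),Z@M
print(rot(-f)[0],"ref .4750 .1881 .1991")
rows([rot(-x) for x in(3,8,13,18,23,28,33,37,f,f)])
E
```

```text
time_s: 22.82
eef_pos: [0.4262, 0.0448, 0.1966]
eef_rot: [-0.252, 0.69, 0.614, 0.288]
wrist_force: [12.3, 4.1, -6.2]
opening: 0.122
grasp_force: 59.2
[0.42620024 0.0447554  0.19656364] 39.51993766107038
[0.47297379 0.18627609 0.19656364] ref .4750 .1881 .1991
[ 0.8 -0.1  0.8] [-2.1 -0.   2.1]
[ 2.2 -0.2  2.2] [-5.7 -0.   5.7]
[ 3.5 -0.2  3.5] [-9.2 -0.1  9.2]
[4.9 0.1 4.9] [-12.7  -0.1  12.7]
[6.2 0.5 6.2] [-16.3  -0.1  16.3]
[7.5 1.1 7.5] [-19.8  -0.1  19.8]
[8.8 1.8 8.8] [-23.3  -0.2  23.3]
[9.7 2.5 9.7] [-26.2  -0.2  26.2]
[10.3  3.  10.3] [-27.9  -0.2  27.9]
[10.3  3.  10.3] [-27.9  -0.2  27.9]
```

```bash
python3 -m handwheel '[[[-1,0.8,-0.1,0.8,-2.1,0,2.1],[-1,2.2,-0.2,2.2,-5.7,0,5.7],[-1,3.5,-0.2,3.5,-9.2,0,9.2],[-1,4.9,0.1,4.9,-12.7,0,12.7],[-1,6.2,0.5,6.2,-16.3,0,16.3],[-1,7.5,1.1,7.5,-19.8,0,19.8],[-1,8.8,1.8,8.8,-23.3,0,23.3],[-1,9.7,2.5,9.7,-26.2,-0.2,26.2],[-1,10.4,3,10.4,-27.9,-0.2,27.9],[-1,10.4,3,10.4,-27.9,-0.2,27.9]]]'
python3 - <<'E'
from h import *
o,p,M=obs();f=np.degrees(np.arctan2(M[1,2],M[0,2]))-43.4;print(p,f,"dx cage",tocage(p)-tocage(np.array([.475,.1881,.1991])), C.T@o["wrist_force"])
E
```

```text
time_s: 24.08
eef_pos: [0.4737, 0.1858, 0.1977]
eef_rot: [-0.139, 0.857, 0.346, 0.356]
wrist_force: [12.8, -5.4, -6.6]
opening: 0.117
grasp_force: 59.6
[0.47374997 0.18578842 0.19770517] -0.07852306428620182 dx cage [-0.00249649 -0.00082066 -0.00139483] [  5.58019251 -12.73861891  -6.59589048]
```

```bash
python3 -m handwheel '[[[-1,0.2,0,0.2,0,0,0],[-1,0.3,0,0.3,0,0,0],[-1,0.3,0,0.3,0,0,0],[-1,-0.2,0,0.8,0,0,0],[-1,-0.7,0,1.3,0,0,0],[-1,-1.1,0,1.7,0,0,0],[-1,-1.1,0,1.7,0,0,0]]]'
python3 - <<'E'
from h import *
from bench import camera
o,p,M=obs();print(tocage(p)-tocage(np.array([.475,.1881,.1991])), C.T@o["wrist_force"])
c=camera("top");P=cloud(c);Q=tocage(P);m=(Q[...,0]<-.012)&(Q[...,0]>-.04)&(Q[...,1]>-.1)&(Q[...,1]<.2)&(Q[...,2]>.195)&(Q[...,2]<.26)
q=Q[m]
for a,b in((-.1,-.05),(-.05,0),(.1,.14),(.14,.18)):
    s=q[(q[:,1]>a)&(q[:,1]<b)];print(a,len(s),np.median(s,0).round(4) if len(s) else"")
E
```

```text
time_s: 24.95
eef_pos: [0.4751, 0.1902, 0.177]
eef_rot: [-0.143, 0.857, 0.345, 0.355]
wrist_force: [-2.4, -2.8, 6.8]
opening: 0.123
grasp_force: 60.3
[ 0.00154453  0.00144928 -0.02205678] [-3.69855744 -0.35134306  6.8443321 ]
-0.1 53 [-0.0155 -0.0733  0.2008]
-0.05 50 [-0.0151 -0.0253  0.2011]
0.1 38 [-0.015   0.1205  0.2018]
0.14 42 [-0.0156  0.1582  0.1997]
```

The bar measures level along its length with the gate shut. I'll release and back off.

```bash
python3 -m handwheel '[[[1,0,0,0,0,0,0],[1,0,0,0,0,0,0],[1,0,0,0,0,0,0],[1,0,0,0,0,0,0],[1,0,0,-2,0,0,0],[1,0,0,-6,0,0,0],[1,0,0,-11,0,0,0],[1,0,0,-15,0,0,0],[1,0,0,-15,0,0,0],[1,0,0,-15,0,0,0]]]'
python3 - <<'E'
from h import *
from bench import camera
o,p,M=obs();c=camera("wrist");cv2.imwrite("pics/w5.png",c["frame"])
H=np.eye(4);H[:3,:3]=M;H[:3,3]=p;Q=tocage(cloud(c,H@c["hand_eye"]))
m=(Q[...,0]<-.008)&(Q[...,0]>-.03)&(Q[...,2]>.17)&(Q[...,2]<.22)
for a,b in((-.06,-.02),(0,.04),(.1,.13),(.15,.172)):
    s=Q[m&(Q[...,1]>a)&(Q[...,1]<b)];print(a,len(s),np.percentile(s[:,2],98).round(4),np.percentile(s[:,0],5).round(4))
m=(np.hypot(Q[...,0]-.073,Q[...,1]-.004)<.035)&(Q[...,2]>.04);s=Q[m];print("can",np.median(s,0).round(3),np.percentile(s[:,2],98))
c=camera("top");P=cloud(c)
for k,(a,b,e,f),h in(("jar",(403,205,440,242),.03),("pipe",(452,243,486,275),.03)):
    q=P[b:f,a:e].reshape(-1,3);q=q[q[:,2]>h];t=q[q[:,2]>np.nanpercentile(q[:,2],97)-.01];print(k,cv2.minEnclosingCircle(t[:,:2].astype(np.float32))[0])
E
```

```text
time_s: 26.25
eef_pos: [0.3983, 0.1167, 0.2818]
eef_rot: [-0.142, 0.857, 0.345, 0.354]
wrist_force: [-0.5, 0.3, -0.5]
opening: 1.001
grasp_force: 0.0
-0.06 1210 0.2033 -0.0169
0 1202 0.2033 -0.0168
0.1 990 0.2032 -0.0189
0.15 858 0.2031 -0.0288
can [0.06  0.01  0.142] 0.15523396301458042
jar (0.6410079002380371, -0.30084091424942017)
pipe (0.5387693047523499, -0.43165409564971924)
```

View pics/w5.png

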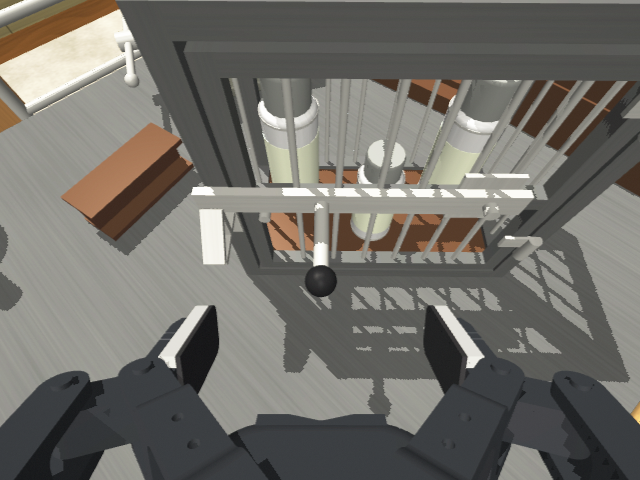

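The bar lies level from (195,192) to (545,193) behind the catch at (212,235). The gate is shut, the can stands upright at (378,190), and the robot touches nothing.

```bash
python3 -c "
from bench import ctrl;print(ctrl.hand_in())"
```

```text
the job is handed in; nothing more can be done
None
```

The spray can stands upright in the cage, the gate is shut with its bar level behind the catch, and I handed the job in at about 26 s of the 72 s allowed; no verdict was returned.

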